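# Store the polished specimen mounts in the push-and-twist desiccator canister

### The arm

A 6-joint arm with a two-finger parallel gripper is mounted at the origin on a cart in front of the work surface, level with it; the furniture and walls round the work are solid. World frame = base frame: x ahead of the robot, y to its left, z up, the work surface at z = 0. Lengths are in m, angles in rad, forces in N, time in s.
With the tool pointing down it reaches from about 0.325 to 0.85 m from the base axis. Payload 15.5 kg.
Tool frame: the origin (TCP) lies on the centre line of the jaws, within the pads' length; the fingertips stand 11 mm ahead of it and the grasp point (between the pads) lies 8 mm behind it; y points along the fingers, z is the direction in which the jaws open and shut, and the axes are right-handed (so a half turn about y gives the same grasp; the last joint's range is limited). The gripper opens to 91 mm and grips with 3 to 60 N. Pads are 32 mm wide; open, the fingers measure 118 mm over their backs; the gripper's body (76 mm by 178 mm) begins 60 mm behind the grasp point.
Start: joints at [-1.24, 0.494, 1.345, -0, 1.302, -0.096], TCP at [0.258, -0.569, 0.225] pointing down, gripper open.
Joint ranges: [-2.91, 2.91], [-0.82, 2.16], [0.22, 2.67], [-1.22, 4.37], [0.12, 2.79], [-3.08, 3.08]. Speed limits (rad/s): [1.89, 1.89, 2.57, 3.01, 3.01, 3.01].

### API

Orientations are given as a rotation vector (axis times angle).
In Python, from bench import r gives the robot as it stands.
- The arm moves only by the shell command python3 -m inch 'ROWS'. ROWS is JSON, a list of rows, each an object with "linear": the shift along the tool's x, y, z in m, a list of three; "twist": the turn, a rotation vector about the tool's x, y, z in degrees, a list of three; "grip": the finger opening in m, from 0 to 0.0912. In form: [{"linear": [x, y, z], "twist": [ax, ay, az], "grip": grip}, ...]. A call has 1 to 12 rows; each row shifts and turns the commanded pose from where the row before left it, along the tool's axes as they then stand; what a row does not reach is not made up. A row lasts 1/8 s, in which the tool goes at most 62.5 mm and 10.7 degrees, less where a joint would pass 70% of its speed; a pose out of reach is approached as far as the arm can. A call with a gripper value outside its range is refused whole. The fingers move at their own pace and stop on an object; the grip force is fixed at half the most. Time passes only in rows, so rows that do not move let the fingers close. It gives the time, the measured TCP pose, the force and the opening at its end, in the units of the state.
- r.read_state(): the state, without advancing time (a new reading comes with each control period).
- r.grab_frame(name): name is "scene" or "side" or "wrist"; returns a dict with "pixels" (480x640x3 uint8, red, green, blue), "depth" (480x640 float32, m along the optical axis (not along the pixel's ray), 0 where there is no reading), "fx", "fy", "cx", "cy" (pixels), "dist" ([k1, k2, p1, p2, k3] as OpenCV has them; the pictures are not rectified), "extrinsics" (4x4, takes a point from camera to world coordinates). Camera axes: x right, y down, z forward; pixel columns grow to the right and rows downward; lengths in m; the calibration is good to about 2 mm. A picture is of the moment at which its call begins.
- r.sign_off(): hands the job in, once; it reports no verdict.
Trained networks look in the newest picture that a camera, given by its name, has taken for a name from the list of things; names that differ only in an ending like _2 or _b are one class to them, and where a whole thing is asked for, a point or a joint stands for the part that bears it (a point fixed in the world has none). Each returns a list of dicts, best first, with "conf" (0 to 1); they miss things now and then, are a little off and sometimes report something else, mostly with a low value. They report only what shows in the picture. A call takes as long as a camera call. They do not tell look-alikes from the thing itself.
- r.find_in(label, camera): "xy" ([column, row] in pixels, amid what is visible of it).
- r.place_of(label, camera): "xy" ([column, row] in pixels: a listed point, or the origin of a listed thing).
The state is a dict: "time": time; "joint_positions": joint angles; "qd": joint speeds; "joint_efforts": joint torques, N m; "tool_pos": TCP position; "tcp_rot": TCP orientation; "force": force on the tool from outside, world axes, zero at the start; "moment": the same for the moment, N m; "opening": finger opening in m.
Only numpy, scipy, OpenCV 4.12 (cv2) and the standard library are available. Lean on these libraries where they do the work, as an engineer would, in place of code of your own. Each camera call takes 0.05 s, during which the arm holds its last target. There are 200 camera calls.

### The job

Put the polished specimen mounts away dry: push the canister's sprung cap down and twist it free anticlockwise, lift it off and lay it on the bench, then pick every specimen mount out of the cluttered parts bin and set it in the canister, leaving the other things in the bin. Finally put the cap back on, push it down and twist it clockwise until it catches again under both brackets, and let go.

Things in the scene. Friction and masses are not known exactly. Their poses are not given: they have to be found in the camera images.
- canister: aluminium desiccator canister, fixed to the bench; its place and yaw vary. Round, outside 120 mm across, inside 112 mm, floor 4 mm thick, wall rim at z = 54 mm. Origin at the centre of its underside, on the bench, z up. At +x and -x stands a steel bracket that holds down one lug of the cap. A microscope stands close by: its stage, 220 mm up, reaches to x = 0.59, y = -0.09; its eyepieces, 240 mm up, to x = 0.42, y = 0.09.
- bracket (a point): underside of the overhang of the bracket at the canister's +x, on its x axis, 69 mm from the centre, 71 mm high (the other lies opposite, at -x). Brackets: radius 63 to 79 mm, top at 77 mm, foot out to 95 mm. Seen from above, the pocket's clockwise end is a solid stop, its other end a catch tooth 4 mm deep, 6 mm long; pocket 23.5 mm long, centred on the x axis.
- spring_ring (a joint): rubber ring on springs on the canister's rim, on which the cap's disc rests: how far it is pushed down, m. 0 = free (ring top 68 mm above the bench), 0.003 = cap locked (65 mm), 0.008 and more = lugs clear of the catch, 0.010 = hard stop. 600 N/m: about 4 N at 0, 6 N at 0.003, 9 N at 0.008, 10 N at the stop.
- cap: loose cap, about 150 g: aluminium disc 121 mm across, 6 mm thick; under it a tapered plug (107 mm across at the disc, 92 mm at its foot, 18 mm deep). Origin at the centre of the disc's underside, z up; plug foot at z = -18 mm. Starts locked: its x axis along the canister's x, origin 65 mm above the canister's. A half turn changes nothing. Free bench to lay it on: about x = 0.395, y = -0.25.
- cap_bar (a point): centre of the black grip bar on the cap, 19 mm above the cap's origin. Bar 58 mm long (along the cap's x), 14 mm wide; its top is 32 mm above the cap's origin, the disc's top 6 mm. To free the cap push it down 5 to 6.5 mm (7 mm is the stop), keep it down while turning it anticlockwise from above by over 0.4 rad (0.7 is comfortable), then lift.
- cap_lug (a point): end of the steel lug at the cap's +x (another at -x), 74 mm from the axis; lugs 18 mm wide, 6 mm thick. To lock: set the cap on the ring turned 0.5 to 1.3 rad anticlockwise from the locked place, push it 8 to 9.5 mm down from there, turn clockwise to the stop (some 0.04 rad past the locked place) and let it rise: the lugs go up behind the teeth.
- parts_bin: grey plastic parts bin, fixed, 145 mm (x) by 257 mm (y) outside, walls 4 mm thick and 34 mm high, an inlay 22 mm high as its floor, so that the walls rise only 12 mm above what the things stand on. Origin at the centre of its underside, axes along its sides; place and yaw vary. Its small things stand in two loose rows of four places, 60 mm apart.
- mount_a: specimen mount: dark resin puck, 25 mm across and 20 mm high, with a round metal sample in its upper flat face. Lies flat in the bin; origin at the centre of its underside, z up. Absent in some starts (then None).
- mount_b: specimen mount: dark resin puck, 25 mm across and 20 mm high, with a round metal sample in its upper flat face. Lies flat in the bin; origin at the centre of its underside, z up. Absent in some starts (then None).
- mount_c: specimen mount: dark resin puck, 25 mm across and 20 mm high, with a round metal sample in its upper flat face. Lies flat in the bin; origin at the centre of its underside, z up. Absent in some starts (then None).
- mount_d: specimen mount: dark resin puck, 25 mm across and 20 mm high, with a round metal sample in its upper flat face. Lies flat in the bin; origin at the centre of its underside, z up. Absent in some starts (then None).
- dust_cap: plain black plastic dust cap, a flat disc 34 mm across and 10 mm high with no metal in its top, in the bin; not a mount, stays in the bin. Origin at the centre of its underside.
- memory_stick: small memory stick, 18 x 54 x 8 mm, lying flat in the bin, long side along its y; stays there. Origin at the centre of its underside.
- vial: glass sample vial with screw cap, 24 mm across, 52 mm high, upright in the bin; stays there. Origin at the centre of its underside.
- lens_can: objective canister, black with a white ribbed lid, 40 mm across, 62 mm high, upright in the bin; stays there. Origin at the centre of its underside.
There are look-alikes about, which are no part of the job. What is meant by the vial is not black, and is the smaller of those in its own colour.

How it is judged:
By the outcome, as a careful person would: the job done as asked, in the order asked, and still so for the second after the job is handed in, with the robot touching nothing.
Of mount_a, mount_b, mount_c, mount_d only 2 to 4 are there at a start; the rules pass over those that are not, and their reading is None.
At some moment in a run one of mount_a, mount_b, mount_c, mount_d may be knocked a few centimetres aside while the robot is not near it.
It also fails if it takes over 210 s, if anything falls off the work surface, if the arm or the gripper's body presses on something with over 40 N, if the wrist force passes 120 N, or if a joint passes its speed limit or range.

## Working session

There is one attempt and no reset: what is moved stays moved. The work goes in short steps, Python scripts to look and compute and a shell command to move; the robot and the scene stay as the last step left them, time stands still between calls to the robot, and variables do not carry over. Pictures are saved under pics/ and viewed, about 12 in all and at most 16, crops included, and the job is handed in when it is done.

```bash
ls; mkdir -p pics; cat > h.py <<'E'
import numpy as np, cv2
from bench import r
from scipy.spatial.transform import Rotation as R
def px2w(f,uv,z=None):
    """pixel -> world; by plane z if given, else by depth"""
    K=np.array([[f['fx'],0,f['cx']],[0,f['fy'],f['cy']],[0,0,1]])
    n=cv2.undistortPoints(np.array([[uv]],float),K,np.array(f['dist'],float))[0,0]
    T=np.array(f['extrinsics']); d=T[:3,:3]@[n[0],n[1],1]; o=T[:3,3]
    if z is None:
        c,q=int(round(uv[0])),int(round(uv[1])); p=f['depth'][max(q-2,0):q+3,max(c-2,0):c+3]; p=p[p>0]
        return o+d*np.median(p) if len(p) else None
    return o+d*(z-o[2])/d[2]
def w2px(f,P):
    T=np.linalg.inv(np.array(f['extrinsics'])); K=np.array([[f['fx'],0,f['cx']],[0,f['fy'],f['cy']],[0,0,1]])
    return cv2.projectPoints(np.array(P,float).reshape(-1,1,3),cv2.Rodrigues(T[:3,:3])[0],T[:3,3],K,np.array(f['dist'],float))[0][:,0]
def save(f,name): cv2.imwrite('pics/'+name,cv2.cvtColor(f['pixels'],cv2.COLOR_RGB2BGR))
E
python3 - <<'E'
from h import *
np.set_printoptions(precision=4,suppress=True)
s=r.read_state(); print(s)
print(R.from_rotvec(s['tcp_rot']).as_matrix())
ims=[]
for c in ['scene','side','wrist']:
    f=r.grab_frame(c); save(f,c+'0.png'); print(c,np.array(f['extrinsics'])[:3,3])
    for l in ['canister','cap','cap_bar','cap_lug','bracket','parts_bin','mount_a','dust_cap','memory_stick','vial','lens_can']:
        for d in r.place_of(l,c)[:6]:
            if d['conf']>.2: print(c,l,np.round(d['xy'],0),round(d['conf'],2),px2w(f,d['xy']))
E
```

```text
pics
{'time': 0.0, 'joint_positions': array([-1.2405,  0.4942,  1.3461,  0.    ,  1.3025, -0.0955]), 'qd': array([-0.0002, -0.0005, -0.0001,  0.0003, -0.0004,  0.0001]), 'joint_efforts': array([ -0.0029, -87.8831, -38.1861,   0.0705,   0.0534,  -0.0002]), 'tool_pos': array([ 0.258 , -0.5688,  0.2243]), 'tcp_rot': array([-0.4296,  1.9876, -1.985 ]), 'force': array([ 0.0048, -0.1697,  0.1275]), 'moment': array([-0.0415,  0.0023, -0.0299]), 'opening': 0.09135098921790882}
[[-0.9107 -0.0004  0.4131]
 [-0.4131  0.0012 -0.9107]
 [-0.0001 -1.     -0.0013]]
scene [0.1006 0.2709 0.7609]
scene canister [278. 364.] 0.56 [0.408  0.0038 0.0723]
scene cap [273. 340.] 0.67 [ 0.435  -0.016   0.0852]
scene cap [284. 264.] 0.4 [ 0.5568 -0.1679  0.032 ]
scene cap_bar [273. 334.] 0.68 [ 0.4361 -0.0193  0.0972]
scene cap_lug [236. 320.] 0.61 [ 0.5071 -0.0097  0.0778]
scene bracket [242. 321.] 0.94 [ 0.5007 -0.0158  0.0739]
scene parts_bin [325. 243.] 0.71 [ 0.5168 -0.2359  0.059 ]
scene mount_a [317. 271.] 0.77 [ 0.4961 -0.1875  0.0408]
scene mount_a [301. 237.] 0.65 [ 0.5736 -0.2336  0.039 ]
scene dust_
[... 749 characters left out ...]
de cap_lug [257. 215.] 0.24 [ 0.4422 -0.0824  0.0703]
side bracket [286. 180.] 0.9 [ 0.5006 -0.0036  0.0722]
side parts_bin [333. 324.] 0.75 [ 0.5501 -0.2932  0.0232]
side mount_a [300. 275.] 0.74 [ 0.5052 -0.2025  0.0419]
side mount_a [348. 296.] 0.73 [ 0.5792 -0.254   0.0399]
side mount_a [367. 352.] 0.43 [ 0.5937 -0.3577  0.0339]
side dust_cap [365. 353.] 0.82 [ 0.5911 -0.3585  0.0332]
side memory_stick [338. 269.] 0.59 [ 0.5714 -0.1884  0.0293]
side vial [325. 370.] 0.64 [ 0.5269 -0.3791  0.0333]
side vial [243. 408.] 0.63 [ 0.4006 -0.4272  0.0375]
side vial [413. 330.] 0.56 [ 0.6775 -0.3164  0.016 ]
side lens_can [308. 303.] 0.92 [ 0.5126 -0.2722  0.0575]
wrist [ 0.3282 -0.5379  0.3838]
```

```bash
python3 - <<'E'
import cv2
a=cv2.imread('pics/scene0.png')[150:430,170:470]; b=cv2.imread('pics/side0.png')[130:450,190:470]
cv2.imwrite('pics/v1.png',cv2.resize(a,None,fx=2.6,fy=2.1*1,interpolation=3) if 0 else cv2.resize(a,None,fx=2.1,fy=2.1,interpolation=3))
cv2.imwrite('pics/v2.png',cv2.resize(b,None,fx=1.85,fy=1.85,interpolation=3))
E
```

```text
(no output)
```

View pics/v1.png

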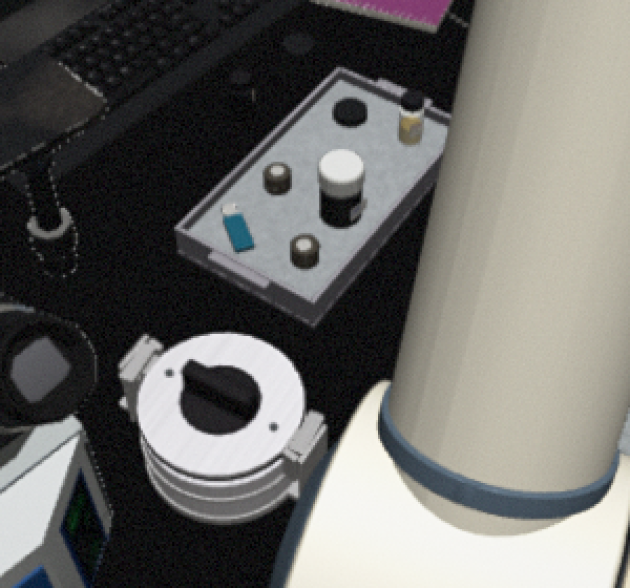

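View pics/v2.png

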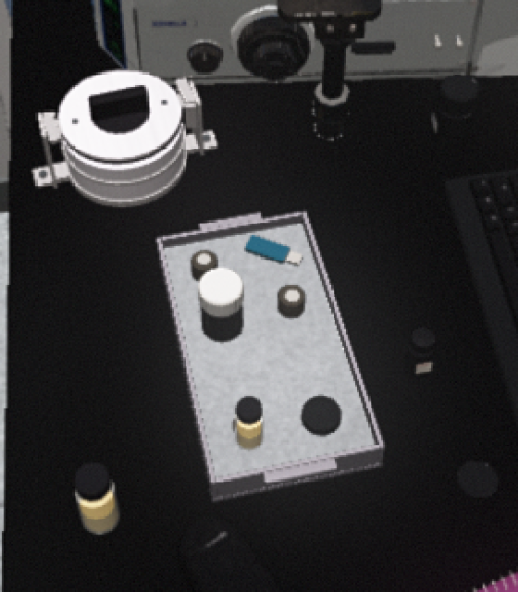

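Bin as seen: two mounts, at side px (300,275) and (348,296), plus memory stick, lens can (308,303), vial in the bin (325,365) and dust cap (365,353). Outside the bin there is a bigger amber vial at (243,400) and a black disc and bottle to the right, all look-alikes. The canister is at (258,194). Both cameras see the whole floor between them, so there seem to be two mounts.

```bash
cat >> h.py <<'E'
def pose():
    s=r.read_state(); return np.array(s['tool_pos']),R.from_rotvec(s['tcp_rot'])
def togo(p,yaw_deg):
    """shift (in present tool axes, mm) and twist (deg) to reach p with tool down and tool x at yaw"""
    q,A=pose(); a=np.radians(yaw_deg); x=np.array([np.cos(a),np.sin(a),0]); y=np.array([0,0,-1.]); z=np.cross(x,y)
    B=R.from_matrix(np.c_[x,y,z]); yaw=np.degrees(np.arctan2(*A.as_matrix()[[1,0],0]))
    print('at',q.round(4),'yaw %.2f'%yaw,'linear mm',(1e3*A.inv().apply(np.array(p)-q)).round(1),'twist',(np.degrees((A.inv()*B).as_rotvec())).round(2))
E
python3 - <<'E'
from h import *
np.set_printoptions(precision=4,suppress=True)
q,A=pose(); f=r.grab_frame('wrist'); T=np.array(f['extrinsics'])
print('cam in tool',A.inv().apply(T[:3,3]-q),A.as_matrix().T@T[:3,:3],f['fx'])
for c in ['scene','side']:
    f=r.grab_frame(c)
    for l,z in [('cap_bar',.084),('bracket',.071),('mount_a',.022),('lens_can',.022),('cap',.065),('memory_stick',.022),('vial',.022),('dust_cap',.022)]:
        for d in r.place_of(l,c)[:3]:
            if d['conf']>.3: print(c,l,np.round(d['xy'],1),round(d['conf'],2),px2w(f,d['xy'],z)[:2])
togo([.38,-.12,.32],190); togo([.40,-.03,.25],190)
E
```

```text
cam in tool [-0.0767 -0.1589  0.0004] [[ 0.0002  0.9633  0.2684]
 [ 0.0007 -0.2684  0.9633]
 [ 1.     -0.     -0.0007]] 414.0245456988695
scene cap_bar [270.1 335.6] 0.77 [ 0.4446 -0.02  ]
scene cap_bar [315.4 271.6] 0.73 [ 0.4736 -0.1584]
scene cap_bar [330.6 248.2] 0.6 [ 0.4875 -0.2147]
scene bracket [242.5 323. ] 0.71 [ 0.4998 -0.0145]
scene mount_a [300.2 241.6] 0.6 [ 0.5775 -0.2355]
scene mount_a [317.4 269.5] 0.58 [ 0.5082 -0.2038]
scene lens_can [333.5 248.8] 0.72 [ 0.5178 -0.2615]
scene lens_can [313.6 272.5] 0.45 [ 0.5089 -0.1941]
scene cap [273.1 339.3] 0.63 [ 0.4461 -0.0262]
scene memory_stick [280.4 262.4] 0.79 [ 0.5708 -0.1734]
scene vial [287.4 204.8] 0.69 [ 0.6649 -0.2953]
scene vial [363.7 217.8] 0.5 [ 0.5242 -0.3637]
scene dust_cap [334.9 205.7] 0.66 [ 0.5896 -0.3546]
scene dust_cap [301.4 238.7] 0.44 [ 0.5808 -0.2426]
side cap_bar [254.2 184.7] 0.91 [ 0.4412 -0.0204]
side bracket [287.8 184.1] 0.76 [ 0.5021 -0.0136]
side mount_a [301.5 275.5] 0.74 [ 0.5085 -0.1891]
side mount_a [345.3 296.6] 0.55 [ 0.5773 -0.2423]
side lens_can [305.9 305.2] 0.7 [ 0.5098 -0.2512]
side lens_can [288.3 178.8] 0.59 [0.5059 0.0503]
side cap [255.7 194.2] 0.62 [ 0.4418 -0.0259]
side memory_stick [334.4 265.8] 0.51 [ 0.5676 -0.1753]
side vial [324.1 368.1] 0.91 [ 0.5258 -0.3704]
side vial [417.7 330.7] 0.88 [ 0.6831 -0.3224]
side vial [243.8 410.2] 0.68 [ 0.4003 -0.4239]
at [ 0.2581 -0.5692  0.2249] yaw -155.61 linear mm [-296.5  -95.1 -358.8] twist [ 0.   14.39 -0.  ]
at [ 0.2581 -0.5692  0.2249] yaw -155.61 linear mm [-351.9  -25.1 -432.5] twist [ 0.   14.39 -0.  ]
```

```bash
python3 -m inch '[{"linear":[0,-0.045,0],"twist":[0,0,0],"grip":0.05},{"linear":[0,-0.05,0],"twist":[0,7.2,0],"grip":0.05},{"linear":[0,0,0],"twist":[0,7.2,0],"grip":0.05}]'; python3 -c "
from h import *
togo([.40,-.10,.32],190)"
```

```text
time: 3.12
tool_pos: [0.2587, -0.5707, 0.3242]
tcp_rot: [-0.18, 2.124, -2.139]
force: [-0.3, -0.1, -0.1]
opening: 0.0641
at [ 0.2587 -0.5707  0.3242] yaw -170.24 linear mm [-219.1    1.4 -440. ] twist [-0.39 -0.24 -0.06]
```

```bash
python3 -m inch '[{"linear":[-0.022,0,-0.044],"twist":[0,0,0],"grip":0.05},{"linear":[-0.022,0,-0.044],"twist":[0,0,0],"grip":0.05},{"linear":[-0.022,0,-0.044],"twist":[0,0,0],"grip":0.05},{"linear":[-0.022,0,-0.044],"twist":[0,0,0],"grip":0.05},{"linear":[-0.022,0,-0.044],"twist":[0,0,0],"grip":0.05},{"linear":[-0.022,0,-0.044],"twist":[0,0,0],"grip":0.05},{"linear":[-0.022,0,-0.044],"twist":[0,0,0],"grip":0.05},{"linear":[-0.022,0,-0.044],"twist":[0,0,0],"grip":0.05},{"linear":[-0.022,0,-0.044],"twist":[0,0,0],"grip":0.05},{"linear":[-0.022,0,-0.044],"twist":[0,0,0],"grip":0.05},{"linear":[0,0,0],"twist":[0,0,0],"grip":0.05}]'; python3 - <<'E'
from h import *
np.set_printoptions(precision=4,suppress=True)
f=r.grab_frame('wrist'); save(f,'w1.png')
for l,z in [('cap_bar',.084),('bracket',.071),('cap_lug',.068),('canister',0),('cap',.065),('mount_a',.022),('lens_can',.022),('vial',.022),('dust_cap',.022),('memory_stick',.022),('parts_bin',0)]:
    for d in r.place_of(l,'wrist')[:4]:
        if d['conf']>.3: print(l,np.round(d['xy'],1),round(d['conf'],2),px2w(f,d['xy'],z)[:2],px2w(f,d['xy']))
E
```

```text
time: 4.5
tool_pos: [0.3988, -0.0951, 0.3201]
tcp_rot: [-0.19, 2.128, -2.127]
force: [0.4, -0.4, -0.5]
opening: 0.0498
cap_bar [260.2 148.5] 0.88 [ 0.4453 -0.023 ] [ 0.4462 -0.0248  0.0961]
bracket [259.9  76.1] 0.6 [ 0.5102 -0.0113] [ 0.5098 -0.0122  0.0763]
cap_lug [256.2  69.1] 0.92 [ 0.5161 -0.0065] [ 0.5153 -0.0079  0.076 ]
canister [259.5  71.4] 0.66 [0.5212 0.0021] [ 0.5138 -0.0113  0.0763]
cap [436.2 113.2] 0.67 [ 0.5076 -0.1825] [ 0.5095 -0.1882  0.0416]
cap [258.7 149.6] 0.57 [ 0.4426 -0.0189] [ 0.445  -0.0236  0.096 ]
mount_a [435.3 112.8] 0.86 [ 0.5113 -0.192 ] [ 0.5097 -0.1872  0.0415]
mount_a [498.3  55.5] 0.71 [ 0.5809 -0.2439] [ 0.5765 -0.2373  0.0408]
lens_can [487.9 117.7] 0.67 [ 0.5173 -0.2493] [ 0.5132 -0.2331  0.0662]
vial [589.  132.9] 0.69 [ 0.5247 -0.3664] [ 0.523  -0.3567  0.0377]
vial [577.5 241.4] 0.69 [ 0.4033 -0.394 ] [ 0.4034 -0.3937  0.0224]
dust_cap [597.6  68.8] 0.93 [ 0.5915 -0.3552] [ 0.589  -0.3493  0.0318]
memory_stick [437.3  49.9] 0.91 [ 0.5733 -0.1794] [ 0.5716 -0.1777  0.0298]
parts_bin [510.   91.1] 0.64 [ 0.5523 -0.2747] [ 0.5489 -0.2662  0.021 ]
parts_bin [494.1  50.8] 0.53 [ 0.5898 -0.2459] [ 0.58   -0.2319  0.0408]
```

View pics/w1.png

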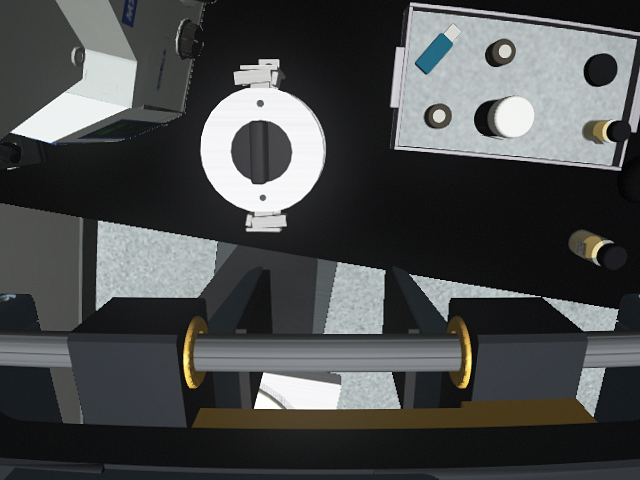

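The wrist view shows the cap centred near (262,150), bar along the columns, brackets at (258,76) and (266,221). Mounts are at (437,116) and (501,52), no third one; the lens can is at (510,117).

```bash
cat > cap.py <<'E'
from h import *
def fitcap(f,zt,guess,mask_r=.068):
    """disc-top circle fit at height zt around guess pixel; bar axis from dark pixels on the disc"""
    g=cv2.cvtColor(f['pixels'],cv2.COLOR_RGB2GRAY); m=(g>190).astype(np.uint8)
    vv,uu=np.mgrid[0:480,0:640]; 
    n,lab,st,cc=cv2.connectedComponentsWithStats(m)
    c0=px2w(f,guess,zt)[:2]
    ys,xs=np.nonzero(m); 
    P=np.array([px2w(f,(x,y),zt)[:2] for x,y in zip(xs,ys) if abs(x-guess[0])<110 and abs(y-guess[1])<110])
    d=P-c0; P=P[np.hypot(*d.T)<.08]
    c=c0
    for _ in range(6):
        d=P-c; a=np.degrees(np.arctan2(*d.T[::-1])); rr=np.hypot(*d.T); E=[]
        for k in range(-180,180,5):
            s=(np.abs((a-k+180)%360-180)<3)&(rr<.068)
            if s.any(): i=np.argmax(np.where(s,rr,0)); E.append(P[i])
        E=np.array(E); A=np.c_[2*E,np.ones(len(E))]; s=np.linalg.lstsq(A,(E**2).sum(1),rcond=None)[0]; c=s[:2]
    return c,np.sqrt(s[2]+c@c),E
E
python3 - <<'E'
from cap import *
np.set_printoptions(precision=4,suppress=True)
f=r.grab_frame('wrist')
c,rad,E=fitcap(f,.071,(262,150)); print(c,rad, np.hypot(*(E-c).T))
g=cv2.cvtColor(f['pixels'],cv2.COLOR_RGB2GRAY)
for (u,v) in [(260,103),(262,198)]:
    w=g[v-6:v+7,u-6:u+7].astype(float); k=np.clip(150-w,0,None); yy,xx=np.mgrid[-6:7,-6:7]
    p=(u+(k*xx).sum()/k.sum(),v+(k*yy).sum()/k.sum()); print('hole',p,px2w(f,p,.071))
# depth: cap top & bar top points
T=np.array(f['extrinsics']); P=[]
for v in range(100,205):
    for u in range(230,300):
        w=px2w(f,(u,v),.097)
        z=f['depth'][v,u]
        if z>0:
            w=T[:3,3]+(w-T[:3,3])/((np.linalg.inv(T)@np.r_[w,1])[2])*z
            if w[2]>.088: P.append(w)
P=np.array(P); print(len(P),P.mean(0)); 
rect=cv2.minAreaRect((P[:,:2]*1e4).astype(np.float32)); print(rect)
E
```

```text
[ 0.4424 -0.0229] 0.061941532140737054 [0.0679 0.0679 0.0674 0.0679 0.0679 0.068  0.0673 0.0598 0.0597 0.0597
 0.0595 0.0591 0.0595 0.0593 0.0596 0.0597 0.0591 0.06   0.0598 0.0608
 0.0605 0.0611 0.0614 0.0614 0.0612 0.0612 0.0612 0.0611 0.0609 0.0604
 0.06   0.0594 0.0591 0.0592 0.059  0.0679 0.0679 0.0677 0.0673 0.0679
 0.0679 0.068  0.068  0.0599 0.0597 0.0598 0.0596 0.0598 0.0599 0.06
 0.0602 0.0603 0.0603 0.0602 0.0602 0.0602 0.0603 0.0599 0.0604 0.0603
 0.0605 0.0609 0.0607 0.0606 0.0604 0.0603 0.0606 0.0605 0.0603 0.0603
 0.0601 0.068 ]
hole (np.float64(256.30965593784686), np.float64(101.94894561598224)) [ 0.4864 -0.0148  0.071 ]
hole (np.float64(259.0984793627806), np.float64(196.56046343229545)) [ 0.3974 -0.0295  0.071 ]
1030 [ 0.4428 -0.0228  0.0956]
((4420.33251953125, -221.15658569335938), (578.697998046875, 146.5624237060547), 10.128557205200195)
```

```bash
python3 -c "
from h import *
togo([.4422,-.0227,.15],190)"
```

```text
at [ 0.3984 -0.0979  0.3199] yaw -170.03 linear mm [-56.2 169.9 -66.4] twist [ 0.   -0.03  0.  ]
```

```bash
python3 -m inch '[{"linear":[-0.028,0,-0.033],"twist":[0,0,0],"grip":0.05},{"linear":[-0.028,0,-0.033],"twist":[0,0,0],"grip":0.05},{"linear":[0,0.06,0],"twist":[0,0,0],"grip":0.05},{"linear":[0,0.06,0],"twist":[0,0,0],"grip":0.05},{"linear":[0,0.05,0],"twist":[0,0,0],"grip":0.05},{"linear":[0,0,0],"twist":[0,0,0],"grip":0.05},{"linear":[0,0,0],"twist":[0,0,0],"grip":0.05}]'; python3 - <<'E'
from h import *
f=r.grab_frame('wrist'); save(f,'w2.png')
togo([.4422,-.0227,.086],190)
print([(d['xy'],d['conf'],px2w(f,d['xy'],.084)) for d in r.place_of('cap_bar','wrist')[:2]])
E
```

```text
time: 6.02
tool_pos: [0.4431, -0.0232, 0.1514]
tcp_rot: [-0.185, 2.129, -2.13]
force: [0.5, 0.1, 1.0]
opening: 0.0501
at [ 0.4434 -0.0233  0.1518] yaw -170.01 linear mm [ 1.3 65.8 -0.8] twist [-0.06 -0.01 -0.15]
[([325.7, 265.1], 0.92, array([ 0.44341077, -0.02241213,  0.084     ]))]
```

View pics/w2.png

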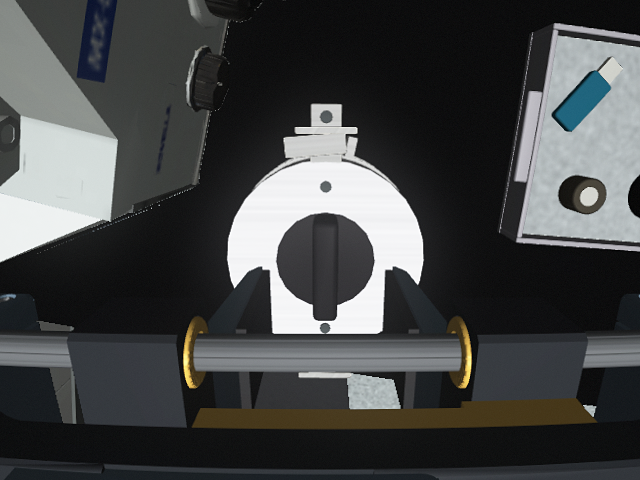

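Bar at (325,265), midway between the fingers (268 and 385) and lined up. I'll go down and grip it.

```bash
python3 -m inch '[{"linear":[0.001,0.04,0],"twist":[0,0,0],"grip":0.05},{"linear":[0,0.025,0],"twist":[0,0,0],"grip":0.05},{"linear":[0,0,0],"twist":[0,0,0],"grip":0.05},{"linear":[0,0,0],"twist":[0,0,0],"grip":0.0},{"linear":[0,0,0],"twist":[0,0,0],"grip":0.0},{"linear":[0,0,0],"twist":[0,0,0],"grip":0.0},{"linear":[0,0,0],"twist":[0,0,0],"grip":0.0},{"linear":[0,0,0],"twist":[0,0,0],"grip":0.0},{"linear":[0,0,0],"twist":[0,0,0],"grip":0.0}]'
```

```text
time: 7.25
tool_pos: [0.4413, -0.0232, 0.085]
tcp_rot: [-0.186, 2.13, -2.13]
force: [0.4, 0.4, 4.1]
opening: 0.0136
```

```bash
python3 -m inch '[{"linear":[0,0.003,0],"twist":[0,0,0],"grip":0.0},{"linear":[0,0.003,0],"twist":[0,0,0],"grip":0.0},{"linear":[0,0,0],"twist":[0,0,0],"grip":0.0},{"linear":[0,0,0],"twist":[0,0,0],"grip":0.0}]'
```

```text
time: 7.75
tool_pos: [0.4414, -0.0232, 0.0789]
tcp_rot: [-0.186, 2.13, -2.13]
force: [-0.3, 0.3, 8.3]
opening: 0.0139
```

```bash
python3 -m inch '[{"linear":[0,0,0],"twist":[0,-5,0],"grip":0.0},{"linear":[0,0,0],"twist":[0,-7,0],"grip":0.0},{"linear":[0,0,0],"twist":[0,-7,0],"grip":0.0},{"linear":[0,0,0],"twist":[0,-7,0],"grip":0.0},{"linear":[0,0,0],"twist":[0,-7,0],"grip":0.0},{"linear":[0,0,0],"twist":[0,-7,0],"grip":0.0},{"linear":[0,0,0],"twist":[0,0,0],"grip":0.0},{"linear":[0,0,0],"twist":[0,0,0],"grip":0.0}]'; python3 -c "
from h import *
togo([.4413,-.0232,.0789],230);print(r.read_state()['moment'])
f=r.grab_frame('wrist');save(f,'w3.png')"
```

```text
time: 8.75
tool_pos: [0.4413, -0.0232, 0.0789]
tcp_rot: [-0.794, 1.702, -1.702]
force: [0.8, -0.3, 7.2]
opening: 0.0138
at [ 0.4413 -0.0232  0.0789] yaw -129.99 linear mm [ 0. -0. -0.] twist [-0.02  0.01 -0.01]
[ 0.02899182 -0.06397521  0.28155486]
```

View pics/w3.png

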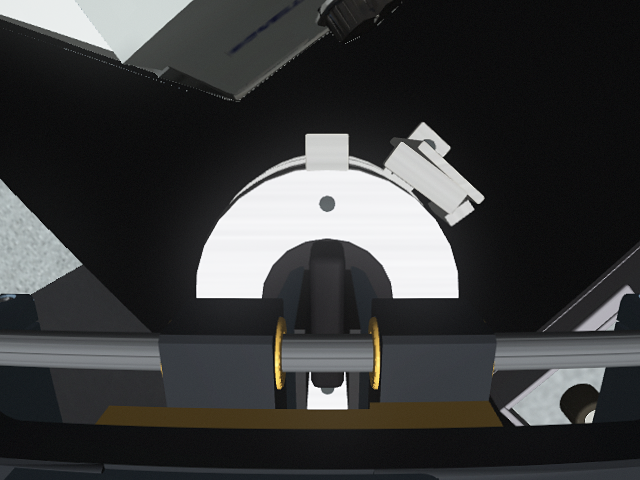

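The lug at (327,150) is well clear of the bracket at (430,180), so I can lift.

```bash
python3 -m inch '[{"linear":[0,-0.02,0],"twist":[0,0,0],"grip":0.0},{"linear":[0,-0.03,0],"twist":[0,0,0],"grip":0.0},{"linear":[0,-0.03,0],"twist":[0,0,0],"grip":0.0},{"linear":[0,-0.02,0],"twist":[0,0,0],"grip":0.0},{"linear":[0,0,0],"twist":[0,0,0],"grip":0.0}]'; python3 -c "
from h import *
togo([.392,-.25,.178],230)"
```

```text
time: 9.43
tool_pos: [0.4416, -0.0232, 0.1795]
tcp_rot: [-0.792, 1.701, -1.703]
force: [0.1, 0.8, -2.3]
opening: 0.014
at [ 0.4416 -0.0232  0.1795] yaw -130.01 linear mm [205.6   1.4 107.8] twist [-0.09 -0.01 -0.05]
```

```bash
python3 -m inch '[{"linear":[0.041,0,0.0215],"twist":[0,0,0],"grip":0.0},{"linear":[0.041,0,0.0215],"twist":[0,0,0],"grip":0.0},{"linear":[0.041,0,0.0215],"twist":[0,0,0],"grip":0.0},{"linear":[0.041,0,0.0215],"twist":[0,0,0],"grip":0.0},{"linear":[0.041,0,0.0215],"twist":[0,0,0],"grip":0.0},{"linear":[0,0.05,0],"twist":[0,0,0],"grip":0.0},{"linear":[0,0.05,0],"twist":[0,0,0],"grip":0.0},{"linear":[0,0.03,0],"twist":[0,0,0],"grip":0.0},{"linear":[0,0.005,0],"twist":[0,0,0],"grip":0.0},{"linear":[0,0,0],"twist":[0,0,0],"grip":0.0}]'
```

```text
time: 10.68
tool_pos: [0.3916, -0.2491, 0.0438]
tcp_rot: [-0.794, 1.703, -1.702]
force: [0.2, 0.2, -0.8]
opening: 0.0138
```

```bash
python3 -m inch '[{"linear":[0,0.003,0],"twist":[0,0,0],"grip":0.0},{"linear":[0,0.0025,0],"twist":[0,0,0],"grip":0.0},{"linear":[0,0,0],"twist":[0,0,0],"grip":0.0}]'
```

```text
time: 11.05
tool_pos: [0.3919, -0.2494, 0.0387]
tcp_rot: [-0.793, 1.702, -1.703]
force: [0.2, 0.5, -1.4]
opening: 0.0143
```

```bash
python3 -m inch '[{"linear":[0,0.001,0],"twist":[0,0,0],"grip":0.0},{"linear":[0,0,0],"twist":[0,0,0],"grip":0.0}]'; python3 -m inch '[{"linear":[0,0,0],"twist":[0,0,0],"grip":0.05},{"linear":[0,0,0],"twist":[0,0,0],"grip":0.05},{"linear":[0,0,0],"twist":[0,0,0],"grip":0.05},{"linear":[0,0,0],"twist":[0,0,0],"grip":0.05},{"linear":[0,-0.04,0],"twist":[0,0,0],"grip":0.05},{"linear":[0,-0.06,0],"twist":[0,0,0],"grip":0.05},{"linear":[0,-0.06,0],"twist":[0,0,0],"grip":0.05}]'; python3 -c "
from h import *
togo([.46,-.24,.25],190)"
```

```text
time: 11.3
tool_pos: [0.3919, -0.2494, 0.0382]
tcp_rot: [-0.793, 1.701, -1.703]
force: [-3.0, 1.9, 20.3]
opening: 0.0139
time: 12.18
tool_pos: [0.3913, -0.249, 0.1991]
tcp_rot: [-0.794, 1.703, -1.702]
force: [0.9, -0.9, -0.5]
opening: 0.0499
at [ 0.3913 -0.249   0.1991] yaw -130.00 linear mm [-51.  -50.9  46.8] twist [4.e-02 4.e+01 1.e-02]
```

```bash
python3 -m inch '[{"linear":[-0.0255,-0.025,0.0235],"twist":[0,0,0],"grip":0.036},{"linear":[-0.0255,-0.025,0.0235],"twist":[0,0,0],"grip":0.036},{"linear":[0,0,0],"twist":[0,9,0],"grip":0.036},{"linear":[0,0,0],"twist":[0,9,0],"grip":0.036},{"linear":[0,0,0],"twist":[0,9,0],"grip":0.036},{"linear":[0,0,0],"twist":[0,9,0],"grip":0.036},{"linear":[0,0,0],"twist":[0,9,0],"grip":0.036},{"linear":[0,0,0],"twist":[0,0,0],"grip":0.036}]'; cat > look.py <<'E'
from h import *
np.set_printoptions(precision=4,suppress=True)
import sys
f=r.grab_frame('wrist'); save(f,sys.argv[1])
for l,z in [('mount_a',.022),('lens_can',.022),('memory_stick',.022),('vial',.022),('dust_cap',.022)]:
    for d in r.place_of(l,'wrist')[:4]:
        if d['conf']>.3: print(l,np.round(d['xy'],1),round(d['conf'],2),px2w(f,d['xy'],z)[:2],px2w(f,d['xy']))
g=cv2.medianBlur(cv2.cvtColor(f['pixels'],cv2.COLOR_RGB2GRAY),3)
for d in r.find_in('mount_a','wrist')[:4]:
    if d['conf']<.3: continue
    u,v=np.round(d['xy']).astype(int); 
    if not(30<u<610 and 30<v<450): continue
    # bright metal disc in the dark resin
    y0,x0=v-25,u-25; w=g[y0:v+26,x0:u+26]; P=[]
    for h in (1.0,):
        n,lab,st,cc=cv2.connectedComponentsWithStats((w>130).astype(np.uint8))
        for i in range(1,n):
            if 20<st[i,4]<600 and st[i,2]<25 and st[i,3]<25: P.append((cc[i]+[x0,y0],st[i,4]))
    print('find',d['xy'],round(d['conf'],2),[(p.round(1),int(a),px2w(f,p,.042)[:2]) for p,a in P])
E
python3 look.py w4.png; python3 -c "
from h import *
togo([.46,-.24,.25],185)"
```

```text
time: 13.18
tool_pos: [0.4604, -0.2403, 0.2473]
tcp_rot: [-0.096, 2.177, -2.176]
force: [0.4, -0.5, 0.4]
opening: 0.0361
mount_a [284.8 157.3] 0.97 [ 0.5076 -0.1973] [ 0.509  -0.1991  0.0409]
mount_a [341.7  75.2] 0.78 [ 0.583  -0.2423] [ 0.5807 -0.2419  0.0415]
mount_a [345.5 152.3] 0.35 [ 0.5169 -0.2521] [ 0.5201 -0.2492  0.0834]
lens_can [348.6 152. ] 0.61 [ 0.5174 -0.2549] [ 0.5205 -0.2515  0.0835]
memory_stick [271.1  80.3] 0.95 [ 0.5735 -0.1809] [ 0.5728 -0.1819  0.0296]
vial [481.  276.9] 0.72 [ 0.4084 -0.3989] [ 0.4085 -0.3988  0.0221]
vial [470.9 153.2] 0.59 [ 0.5269 -0.3671] [ 0.5277 -0.3566  0.0522]
dust_cap [470.9  79.4] 0.63 [ 0.5908 -0.3565] [ 0.5894 -0.3534  0.0315]
find [281.6, 157.5] 0.73 [(array([275.7, 158. ]), 188, array([ 0.5078, -0.1913]))]
find [341.3, 73.5] 0.59 [(array([342.1,  73.3]), 206, array([ 0.5821, -0.2421]))]
at [ 0.4605 -0.2404  0.2474] yaw -174.93 linear mm [ 0.5 -2.6 -0.5] twist [0.   0.07 0.  ]
```

View pics/w4.png

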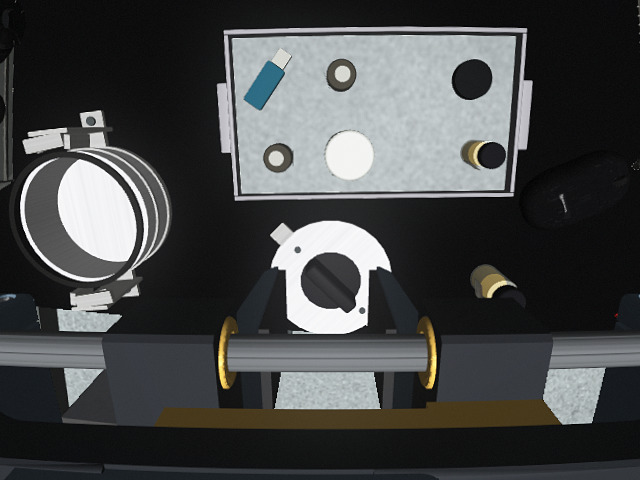

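Mounts at (277,157) and (342,74); the white disc at (349,155) is the lens can, and the cap is lying flat on the bench. First mount: (0.508,-0.192), which I'll check from close by.

```bash
python3 -c "
from h import *
togo([.508,-.1922,.13],185)"
```

```text
at [ 0.4605 -0.2404  0.2474] yaw -174.93 linear mm [-51.6 117.4 -43.8] twist [0.   0.07 0.  ]
```

```bash
python3 -m inch '[{"linear":[-0.026,0,-0.022],"twist":[0,0,0],"grip":0.036},{"linear":[-0.0255,0,-0.022],"twist":[0,0,0],"grip":0.036},{"linear":[0,0.06,0],"twist":[0,0,0],"grip":0.036},{"linear":[0,0.057,0],"twist":[0,0,0],"grip":0.036},{"linear":[0,0,0],"twist":[0,0,0],"grip":0.036},{"linear":[0,0,0],"twist":[0,0,0],"grip":0.036}]'; python3 look.py w5.png;  python3 -c "
from h import *
togo([.508,-.1922,.035],185)"
```

```text
time: 14.28
tool_pos: [0.5089, -0.1926, 0.1322]
tcp_rot: [-0.094, 2.175, -2.177]
force: [-0.9, -1.3, -0.1]
opening: 0.0364
mount_a [329.3 249. ] 0.74 [ 0.5066 -0.1944] [ 0.5122 -0.1938  0.0413]
mount_a [414.9 141.2] 0.74 [ 0.5825 -0.2424] [ 0.5827 -0.2383  0.0412]
lens_can [414.  237.8] 0.67 [ 0.5194 -0.2507] [ 0.5315 -0.2387  0.0717]
memory_stick [315.1 146.1] 0.65 [ 0.5737 -0.1794] [ 0.5741 -0.1796  0.0296]
vial [572.4 383.8] 0.95 [ 0.4141 -0.3924] [ 0.4089 -0.3987  0.0138]
vial [578.2 241.5] 0.65 [ 0.5269 -0.3662] [ 0.5299 -0.3568  0.036 ]
dust_cap [584.9 144.6] 0.57 [ 0.592  -0.3549] [ 0.5917 -0.3488  0.0319]
find [327.0, 251.7] 0.69 [(array([324.7, 255.3]), 351, array([ 0.508 , -0.1913]))]
find [418.4, 143.8] 0.57 [(array([421.3, 142.5]), 404, array([ 0.5823, -0.242 ]))]
at [ 0.5083 -0.1923  0.1313] yaw -175.00 linear mm [ 0.4 96.3 -0.2] twist [-0.04 -0.   -0.07]
```

View pics/w5.png

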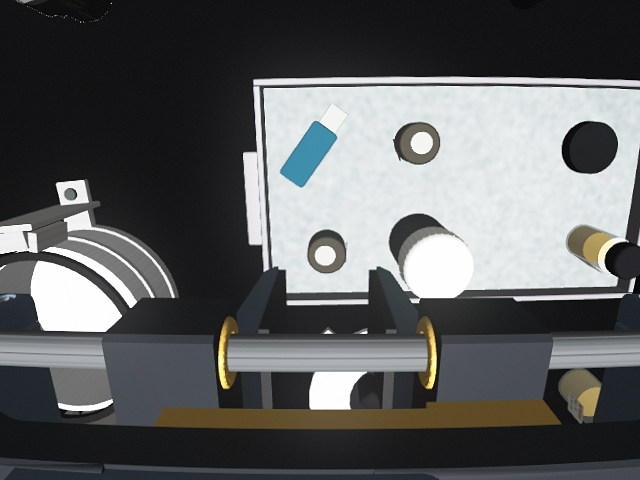

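The mount is between the fingers at (326,252). There is room to the wall on the left and the lens can on the right, so I'll go down and grip.

```bash
python3 -m inch '[{"linear":[0,0.06,0],"twist":[0,0,0],"grip":0.036},{"linear":[0,0.025,0],"twist":[0,0,0],"grip":0.036},{"linear":[0,0.011,0],"twist":[0,0,0],"grip":0.036},{"linear":[0,0,0],"twist":[0,0,0],"grip":0.036},{"linear":[0,0,0],"twist":[0,0,0],"grip":0.0},{"linear":[0,0,0],"twist":[0,0,0],"grip":0.0},{"linear":[0,0,0],"twist":[0,0,0],"grip":0.0},{"linear":[0,0,0],"twist":[0,0,0],"grip":0.0}]'
```

```text
time: 15.62
tool_pos: [0.5085, -0.1924, 0.0351]
tcp_rot: [-0.094, 2.175, -2.177]
force: [-0.8, 0.2, 8.3]
opening: 0.0243
```

```bash
python3 -m inch '[{"linear":[0,-0.03,0],"twist":[0,0,0],"grip":0.0},{"linear":[0,-0.06,0],"twist":[0,0,0],"grip":0.0},{"linear":[0,-0.05,0],"twist":[0,0,0],"grip":0.0},{"linear":[0,0,0],"twist":[0,0,0],"grip":0.0}]'; python3 -c "
from h import *
togo([.438,-.050,.175],190);togo([.446,.0,.175],190)"
```

```text
time: 16.12
tool_pos: [0.5098, -0.193, 0.1784]
tcp_rot: [-0.088, 2.17, -2.178]
force: [0.1, -0.5, -0.4]
opening: 0.0241
at [ 0.5098 -0.193   0.1784] yaw -175.00 linear mm [  59.1    2.5 -148.7] twist [-0.23 -5.   -0.33]
at [ 0.5098 -0.193   0.1784] yaw -175.00 linear mm [  46.8    2.4 -197.8] twist [-0.23 -5.   -0.33]
```

```bash
python3 -c "
from h import *
togo([.4595,-.0199,.178],190)"
```

```text
at [ 0.5098 -0.193   0.1784] yaw -175.00 linear mm [  35.    -0.5 -176.8] twist [-0.23 -5.   -0.33]
```

```bash
python3 -m inch '[{"linear":[0.009,0,-0.044],"twist":[0,0,0],"grip":0.0},{"linear":[0.009,0,-0.044],"twist":[0,0,0],"grip":0.0},{"linear":[0.009,0,-0.044],"twist":[0,0,0],"grip":0.0},{"linear":[0.008,0,-0.045],"twist":[0,0,0],"grip":0.0},{"linear":[0,0,0],"twist":[0,-5,0],"grip":0.0},{"linear":[0,0,0],"twist":[0,0,0],"grip":0.0},{"linear":[0,0,0],"twist":[0,0,0],"grip":0.0}]';  python3 - <<'E'
from h import *
f=r.grab_frame('wrist'); save(f,'w6.png'); togo([.4595,-.0199,.0185],190)
for d in r.place_of('canister','wrist')[:2]: print(d['xy'],d['conf'],px2w(f,d['xy'],0.0))
# rim circle
vv,uu=np.nonzero(f['depth']>0); T=np.array(f['extrinsics']); K=np.array([[f['fx'],0,f['cx']],[0,f['fy'],f['cy']],[0,0,1]])
n=cv2.undistortPoints(np.c_[uu,vv].astype(float)[:,None],K,np.array(f['dist'],float))[:,0]; d=f['depth'][vv,uu]
W=(T[:3,:3]@np.c_[n*d[:,None],d].T).T+T[:3,3]
s=(np.hypot(W[:,0]-.442,W[:,1]+.023)<.064)&(abs(W[:,2]-.068)<.004); E=W[s][:,:2]; print(len(E))
rr=np.hypot(*(E-[.442,-.023]).T); print(np.percentile(rr,[1,50,99]))
A=np.c_[2*E,np.ones(len(E))]; q=np.linalg.lstsq(A,(E**2).sum(1),rcond=None)[0]; print('ring centre',q[:2],np.sqrt(q[2]+q[:2]@q[:2]))
E
```

```text
time: 17.0
tool_pos: [0.4577, -0.0192, 0.1742]
tcp_rot: [-0.184, 2.132, -2.132]
force: [0.1, -0.4, -0.4]
opening: 0.0241
at [ 0.4577 -0.0193  0.1742] yaw -170.14 linear mm [ -1.7 155.7   1. ] twist [ 0.01 -0.14  0.02]
[324.2, 241.1] 0.89 [ 0.44286326 -0.01933346  0.        ]
2696
[0.05449928 0.05807382 0.06118602]
ring centre [ 0.44281561 -0.02198874] 0.05759503319259588
```

View pics/w6.png

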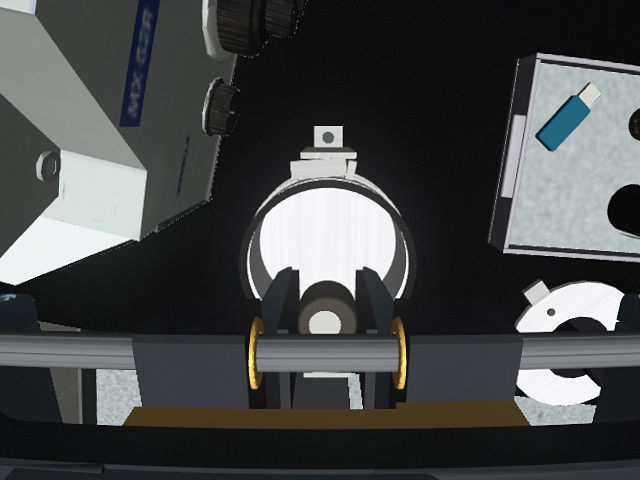

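Mount in the jaws at (326,318), over the open canister; lowering it.

```bash
python3 -m inch '[{"linear":[-0.0015,0.05,0],"twist":[0,0,0],"grip":0.0},{"linear":[0,0.05,0],"twist":[0,0,0],"grip":0.0},{"linear":[0,0.035,0],"twist":[0,0,0],"grip":0.0},{"linear":[0,0.015,0],"twist":[0,0,0],"grip":0.0},{"linear":[0,0.005,0],"twist":[0,0,0],"grip":0.0},{"linear":[0,0,0],"twist":[0,0,0],"grip":0.0},{"linear":[0,0,0],"twist":[0,0,0],"grip":0.0}]'
```

```text
time: 17.98
tool_pos: [0.4596, -0.0187, 0.0201]
tcp_rot: [-0.185, 2.13, -2.13]
force: [0.9, 0.6, -0.1]
opening: 0.0242
```

```bash
python3 -m inch '[{"linear":[0,0.002,0],"twist":[0,0,0],"grip":0.0},{"linear":[0,0,0],"twist":[0,0,0],"grip":0.0},{"linear":[0,0,0],"twist":[0,0,0],"grip":0.036},{"linear":[0,0,0],"twist":[0,0,0],"grip":0.036},{"linear":[0,0,0],"twist":[0,0,0],"grip":0.036}]'; python3 -m inch '[{"linear":[0,-0.04,0],"twist":[0,0,0],"grip":0.036},{"linear":[0,-0.06,0],"twist":[0,0,0],"grip":0.036},{"linear":[0,-0.055,0],"twist":[0,0,0],"grip":0.036},{"linear":[0,0,0],"twist":[0,5,0],"grip":0.036}]'; python3 -c "
from h import *
togo([.5823,-.242,.17],185)"
```

```text
time: 18.6
tool_pos: [0.4592, -0.0186, 0.0174]
tcp_rot: [-0.186, 2.13, -2.13]
force: [-0.7, 0.2, 0.1]
opening: 0.036
time: 19.1
tool_pos: [0.4612, -0.0189, 0.1762]
tcp_rot: [-0.086, 2.173, -2.176]
force: [-0.2, 0.6, -1.0]
opening: 0.0361
at [ 0.4612 -0.0189  0.1762] yaw -175.08 linear mm [-101.5    7.3  232.7] twist [-0.1  -0.08 -0.4 ]
```

```bash
python3 -m inch '[{"linear":[0,0,0.058],"twist":[0,0,0],"grip":0.036},{"linear":[0,0,0.058],"twist":[0,0,0],"grip":0.036},{"linear":[-0.01,0,0.058],"twist":[0,0,0],"grip":0.036},{"linear":[-0.01,0,0.058],"twist":[0,0,0],"grip":0.036},{"linear":[-0.04,0,0],"twist":[0,0,0],"grip":0.036},{"linear":[-0.041,0.03,0],"twist":[0,0,0],"grip":0.036},{"linear":[0,0,0],"twist":[0,0,0],"grip":0.036},{"linear":[0,0,0],"twist":[0,0,0],"grip":0.036}]'; python3 look.py w7.png;  python3 -c "
from h import *
togo([.5823,-.242,.035],185)"
```

```text
time: 20.1
tool_pos: [0.5794, -0.2407, 0.1423]
tcp_rot: [-0.096, 2.178, -2.177]
force: [-0.3, -0.6, 0.2]
opening: 0.0358
mount_a [331.5 237.7] 0.85 [ 0.5822 -0.2435] [ 0.5873 -0.2428  0.0411]
lens_can [336.8 322.5] 0.73 [ 0.5177 -0.2533] [ 0.5356 -0.2508  0.0581]
memory_stick [239.5 240.3] 0.56 [ 0.5747 -0.1793] [ 0.5769 -0.1808  0.0295]
vial [433.4  96.7] 0.61 [ 0.6818 -0.3005] [ 0.6805 -0.297   0.0369]
dust_cap [490.9 236.8] 0.7 [ 0.5927 -0.3554] [ 0.595  -0.3512  0.0318]
find [329.5, 241.1] 0.92 [(array([329.9, 245.2]), 345, array([ 0.5823, -0.2422]))]
find [311.1, 401.9] 0.73 []
at [ 0.5798 -0.2411  0.143 ] yaw -175.02 linear mm [ -2.4 108.    1.1] twist [-0.02 -0.02 -0.03]
```

View pics/w7.png

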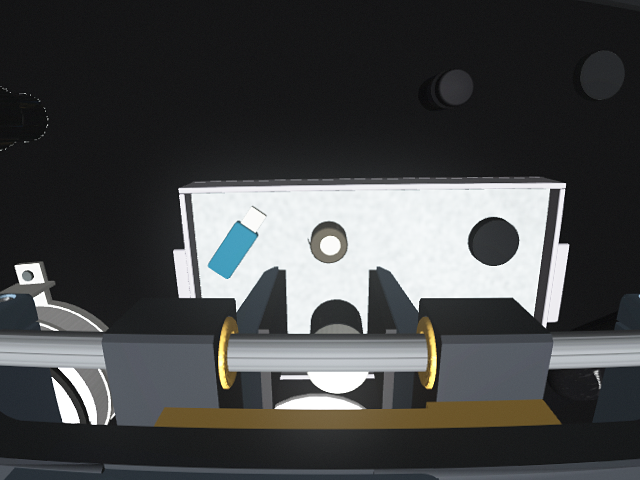

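Second mount at (329,242) between the fingers, stick and lens can clear.

```bash
python3 -m inch '[{"linear":[-0.0025,0.05,0.001],"twist":[0,0,0],"grip":0.036},{"linear":[0,0.04,0],"twist":[0,0,0],"grip":0.036},{"linear":[0,0.018,0],"twist":[0,0,0],"grip":0.036},{"linear":[0,0,0],"twist":[0,0,0],"grip":0.036},{"linear":[0,0,0],"twist":[0,0,0],"grip":0.0},{"linear":[0,0,0],"twist":[0,0,0],"grip":0.0},{"linear":[0,0,0],"twist":[0,0,0],"grip":0.0},{"linear":[0,0,0],"twist":[0,0,0],"grip":0.0}]'; python3 -m inch '[{"linear":[0,-0.03,0],"twist":[0,0,0],"grip":0.0},{"linear":[0,-0.06,0],"twist":[0,0,0],"grip":0.0},{"linear":[0,-0.055,0],"twist":[0,0,0],"grip":0.0},{"linear":[0,0,0],"twist":[0,-5,0],"grip":0.0},{"linear":[0,0,0],"twist":[0,0,0],"grip":0.0}]'; python3 -c "
from h import *
togo([.4245,-.0255,.18],190)"
```

```text
time: 21.45
tool_pos: [0.5831, -0.242, 0.0352]
tcp_rot: [-0.094, 2.175, -2.177]
force: [0.4, 0.6, 5.7]
opening: 0.0243
time: 22.08
tool_pos: [0.5826, -0.2417, 0.1799]
tcp_rot: [-0.185, 2.13, -2.131]
force: [-0.6, 0.7, -0.6]
opening: 0.024
at [ 0.5826 -0.2417  0.1799] yaw -170.02 linear mm [ 118.2   -0.3 -240.3] twist [-0.03 -0.02 -0.03]
```

```bash
python3 -m inch '[{"linear":[0.04,0,-0.04],"twist":[0,0,0],"grip":0.0},{"linear":[0.04,0,-0.04],"twist":[0,0,0],"grip":0.0},{"linear":[0.038,0,-0.04],"twist":[0,0,0],"grip":0.0},{"linear":[0,0,-0.04],"twist":[0,0,0],"grip":0.0},{"linear":[0,0,-0.04],"twist":[0,0,0],"grip":0.0},{"linear":[0,0,-0.04],"twist":[0,0,0],"grip":0.0},{"linear":[0,0,0],"twist":[0,0,0],"grip":0.0},{"linear":[0,0,0],"twist":[0,0,0],"grip":0.0}]'; python3 look.py w8.png;  python3 -c "
from h import *
togo([.4245,-.0255,.0175],190)"
```

```text
time: 23.08
tool_pos: [0.4247, -0.026, 0.1791]
tcp_rot: [-0.186, 2.131, -2.131]
force: [0.4, -0.1, -0.1]
opening: 0.0244
mount_a [326.9 307.1] 0.92 [ 0.3589 -0.0374] [ 0.432  -0.0247  0.1852]
mount_a [327. 182.] 0.73 [ 0.4609 -0.0196] [ 0.4611 -0.0196  0.0234]
lens_can [629.5 164.3] 0.86 [ 0.5178 -0.2513] [ 0.5165 -0.2331  0.0461]
memory_stick [566.4  71.5] 0.91 [ 0.5731 -0.1791] [ 0.5714 -0.1752  0.0294]
find [326.7, 311.7] 0.86 [(array([304.2, 288.8]), 25, array([ 0.3799, -0.0161])), (array([349.5, 288.4]), 24, array([ 0.3862, -0.0502]))]
find [327.9, 186.3] 0.61 [(array([323.9, 184.9]), 242, array([ 0.461 , -0.0174]))]
at [ 0.4247 -0.0262  0.1794] yaw -170.06 linear mm [ 1.000e-01  1.619e+02 -8.000e-01] twist [ 0.   -0.06  0.  ]
```

View pics/w8.png

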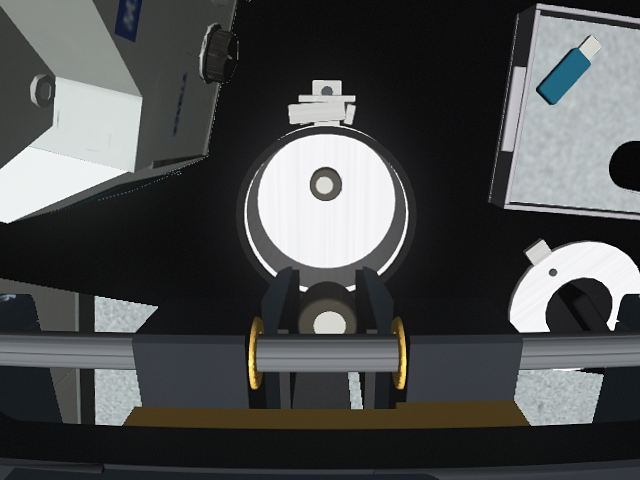

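First mount stands at (326,184) in the canister and the second is in the jaws, with room to spare; lowering it.

```bash
python3 -m inch '[{"linear":[0,0.05,0],"twist":[0,0,0],"grip":0.0},{"linear":[0,0.05,0],"twist":[0,0,0],"grip":0.0},{"linear":[0,0.04,0],"twist":[0,0,0],"grip":0.0},{"linear":[0,0.015,0],"twist":[0,0,0],"grip":0.0},{"linear":[0,0.005,0],"twist":[0,0,0],"grip":0.0},{"linear":[0,0.002,0],"twist":[0,0,0],"grip":0.0},{"linear":[0,0,0],"twist":[0,0,0],"grip":0.0}]'; python3 -m inch '[{"linear":[0,0,0],"twist":[0,0,0],"grip":0.036},{"linear":[0,0,0],"twist":[0,0,0],"grip":0.036},{"linear":[0,0,0],"twist":[0,0,0],"grip":0.036},{"linear":[0,-0.04,0],"twist":[0,0,0],"grip":0.036},{"linear":[0,-0.06,0],"twist":[0,0,0],"grip":0.036},{"linear":[0,-0.06,0],"twist":[0,0,0],"grip":0.036},{"linear":[0,0,0],"twist":[0,0,0],"grip":0.036},{"linear":[0.02,0,0.05],"twist":[0,0,0],"grip":0.05},{"linear":[0.0,0,0.05],"twist":[0,0,0],"grip":0.05},{"linear":[0.0,0,0.05],"twist":[0,0,0],"grip":0.05},{"linear":[0,0,0.05],"twist":[0,0,0],"grip":0.05},{"linear":[0,0,0],"twist":[0,0,0],"grip":0.05}]'; python3 look.py w9.png; python3 -c "
from h import *
togo([.392,-.2494,.18],230)"
```

```text
time: 24.3
tool_pos: [0.4251, -0.0259, 0.018]
tcp_rot: [-0.185, 2.129, -2.13]
force: [-0.3, 0.6, -0.1]
opening: 0.0239
time: 25.8
tool_pos: [0.44, -0.2291, 0.1766]
tcp_rot: [-0.183, 2.131, -2.132]
force: [0.3, 0.8, -0.3]
opening: 0.0501
mount_a [ 78.  159.9] 0.86 [ 0.4621 -0.0314] [ 0.462  -0.031   0.0213]
mount_a [ 84.1 203.5] 0.77 [ 0.4286 -0.0371] [ 0.4287 -0.0372  0.0221]
lens_can [379. 135.] 0.81 [ 0.5174 -0.2547] [ 0.5171 -0.2471  0.0832]
memory_stick [288.3  36.9] 0.92 [ 0.5729 -0.1786] [ 0.5715 -0.1795  0.0296]
vial [517.9 299.7] 0.72 [ 0.4082 -0.396 ] [ 0.4864 -0.2652  0.25  ]
vial [523.9 147. ] 0.68 [ 0.5287 -0.3644] [ 0.5281 -0.3565  0.0386]
dust_cap [537.   56.9] 0.78 [ 0.5927 -0.3566] [ 0.5904 -0.3523  0.0315]
find [77.7, 203.6] 0.87 [(array([ 70.4, 206.9]), 208, array([ 0.4299, -0.038 ]))]
find [70.3, 161.3] 0.79 [(array([ 93.5, 138.3]), 25, array([ 0.4826, -0.0542])), (array([ 59.6, 162.1]), 220, array([ 0.4618, -0.0292]))]
at [ 0.4396 -0.2253  0.1774] yaw -169.94 linear mm [51.1 -2.6 15.4] twist [ 2.000e-02 -3.994e+01  1.000e-02]
```

View pics/w9.png

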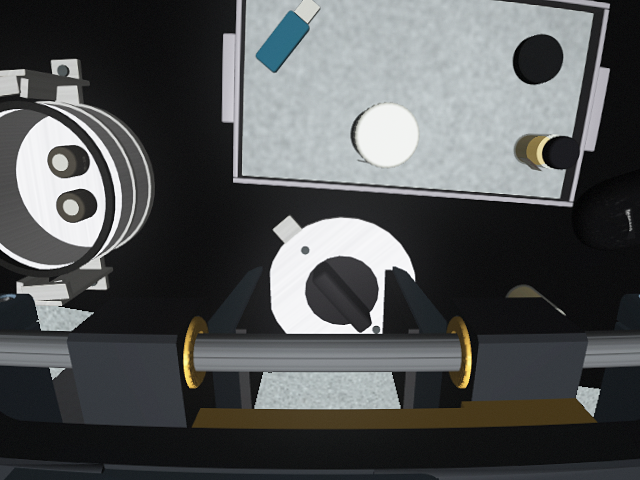

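Both mounts are in the canister, at (68,161) and (76,205). The bin holds only the stick, lens can, dust cap and vial. Now for the cap at (342,285).

```bash
python3 -m inch '[{"linear":[0.0255,0,0.0077],"twist":[0,0,0],"grip":0.05},{"linear":[0.0255,0,0.0077],"twist":[0,0,0],"grip":0.05},{"linear":[0,0,0],"twist":[0,-10,0],"grip":0.05},{"linear":[0,0,0],"twist":[0,-10,0],"grip":0.05},{"linear":[0,0,0],"twist":[0,-10,0],"grip":0.05},{"linear":[0,0,0],"twist":[0,-10,0],"grip":0.05},{"linear":[0,0,0],"twist":[0,0,0],"grip":0.05},{"linear":[0,0,0],"twist":[0,0,0],"grip":0.05}]'; python3 - <<'E'
from h import *
f=r.grab_frame('wrist'); save(f,'w10.png'); togo([.392,-.2494,.0385],230)
for d in r.place_of('cap_bar','wrist')[:2]: print(d['xy'],d['conf'],px2w(f,d['xy'],0.037))
E
```

```text
time: 27.15
tool_pos: [0.3922, -0.25, 0.1775]
tcp_rot: [-0.791, 1.705, -1.705]
force: [0.9, -0.5, 0.4]
opening: 0.0499
at [ 0.3922 -0.2501  0.1775] yaw -130.19 linear mm [ -0.4 139.   -0.6] twist [-0.   -0.19 -0.  ]
[327.2, 230.5] 0.63 [ 0.39454057 -0.24847333  0.037     ]
```

View pics/w10.png

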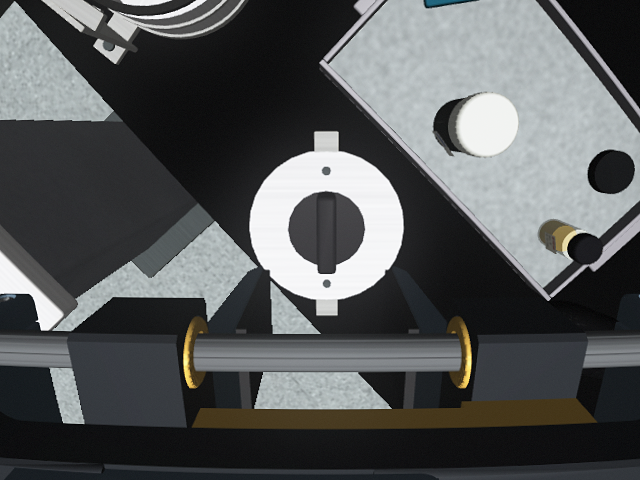

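The cap is centred at column 326 with its bar at (327,232), in line with the jaws.

```bash
python3 -m inch '[{"linear":[-0.0005,0.06,-0.0005],"twist":[0,0,0],"grip":0.05},{"linear":[0,0.05,0],"twist":[0,0,0],"grip":0.05},{"linear":[0,0.0285,0],"twist":[0,0,0],"grip":0.05},{"linear":[0,0,0],"twist":[0,0,0],"grip":0.05},{"linear":[0,0,0],"twist":[0,0,0],"grip":0.0},{"linear":[0,0,0],"twist":[0,0,0],"grip":0.0},{"linear":[0,0,0],"twist":[0,0,0],"grip":0.0},{"linear":[0,0,0],"twist":[0,0,0],"grip":0.0},{"linear":[0,0,0],"twist":[0,0,0],"grip":0.0},{"linear":[0,0,0],"twist":[0,0,0],"grip":0.0}]'; python3 -m inch '[{"linear":[0,-0.03,0],"twist":[0,0,0],"grip":0.0},{"linear":[0,-0.05,0],"twist":[0,0,0],"grip":0.0},{"linear":[0,-0.06,0],"twist":[0,0,0],"grip":0.0},{"linear":[0,0,0],"twist":[0,0,0],"grip":0.0},{"linear":[0,0,0],"twist":[0,0,0],"grip":0.0}]';python3 -c "
from h import *
togo([.4418,-.0228,.18],230)"
```

```text
time: 28.5
tool_pos: [0.3922, -0.2496, 0.0392]
tcp_rot: [-0.793, 1.702, -1.702]
force: [0.0, 0.3, 5.2]
opening: 0.0139
time: 29.12
tool_pos: [0.3918, -0.2493, 0.1786]
tcp_rot: [-0.794, 1.702, -1.702]
force: [-0.4, 0.2, -2.3]
opening: 0.0139
at [ 0.3918 -0.2493  0.1786] yaw -130.00 linear mm [-205.6   -1.4 -107.3] twist [ 0.02 -0.    0.  ]
```

```bash
python3 -m inch '[{"linear":[-0.041,0,-0.0215],"twist":[0,0,0],"grip":0.0},{"linear":[-0.041,0,-0.0215],"twist":[0,0,0],"grip":0.0},{"linear":[-0.041,0,-0.0215],"twist":[0,0,0],"grip":0.0},{"linear":[-0.041,0,-0.0215],"twist":[0,0,0],"grip":0.0},{"linear":[-0.0413,0,-0.0213],"twist":[0,0,0],"grip":0.0},{"linear":[0,0,0],"twist":[0,0,0],"grip":0.0},{"linear":[0,0.04,0],"twist":[0,0,0],"grip":0.0},{"linear":[0,0.03,0],"twist":[0,0,0],"grip":0.0},{"linear":[0,0.01,0],"twist":[0,0,0],"grip":0.0},{"linear":[0,0,0],"twist":[0,0,0],"grip":0.0}]'; python3 -c "
from h import *
togo([.4415,-.0230,.0804],230)"
```

```text
time: 30.38
tool_pos: [0.4413, -0.0236, 0.0984]
tcp_rot: [-0.795, 1.704, -1.702]
force: [-0.9, -0.8, -2.0]
opening: 0.0138
at [ 0.4413 -0.0236  0.0984] yaw -130.04 linear mm [-0.6 18.  -0.2] twist [ 0.1  -0.04  0.06]
```

```bash
python3 -m inch '[{"linear":[-0.0005,0.005,0],"twist":[0,0,0],"grip":0.0},{"linear":[0,0.004,0],"twist":[0,0,0],"grip":0.0},{"linear":[0,0,0],"twist":[0,0,0],"grip":0.0}]'; python3 -m inch '[{"linear":[0,0.004,0],"twist":[0,0,0],"grip":0.0},{"linear":[0,0.004,0],"twist":[0,0,0],"grip":0.0},{"linear":[0,0.001,0],"twist":[0,0,0],"grip":0.0},{"linear":[0,0,0],"twist":[0,0,0],"grip":0.0},{"linear":[0,0,0],"twist":[0,0,0],"grip":0.0}]'; python3 - <<'E'
from h import *
togo([.4415,-.0230,.0804],190)
f=r.grab_frame('wrist'); save(f,'w11.png')
E
```

```text
time: 30.75
tool_pos: [0.4423, -0.0229, 0.09]
tcp_rot: [-0.793, 1.702, -1.702]
force: [0.0, -0.7, -2.0]
opening: 0.014
time: 31.38
tool_pos: [0.4425, -0.023, 0.081]
tcp_rot: [-0.793, 1.702, -1.702]
force: [-0.4, -0.0, 6.9]
opening: 0.0141
at [ 0.4425 -0.023   0.081 ] yaw -130.00 linear mm [ 0.7  0.6 -0.8] twist [-3.e-02  4.e+01 -3.e-02]
```

View pics/w11.png

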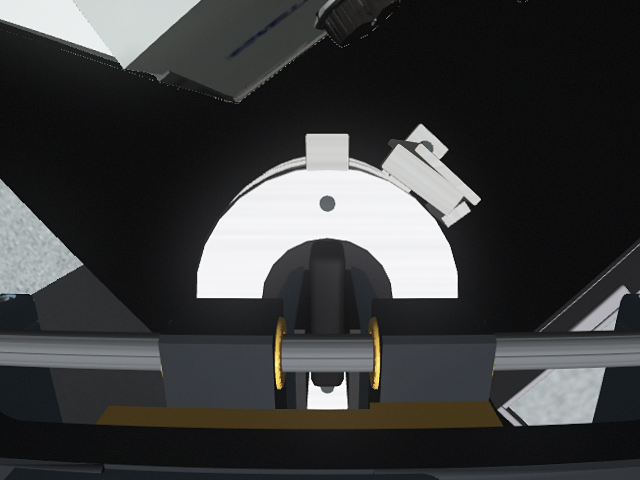

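Same view as when it was freed. I'll press a little more and turn clockwise.

```bash
python3 -m inch '[{"linear":[0.0005,0.0009,-0.0003],"twist":[0,0,0],"grip":0.0},{"linear":[0,0,0],"twist":[0,6,0],"grip":0.0},{"linear":[0,0,0],"twist":[0,6,0],"grip":0.0},{"linear":[0,0,0],"twist":[0,6,0],"grip":0.0},{"linear":[0,0,0],"twist":[0,6,0],"grip":0.0},{"linear":[0,0,0],"twist":[0,6,0],"grip":0.0},{"linear":[0,0,0],"twist":[0,6,0],"grip":0.0},{"linear":[0,0,0],"twist":[0,4,0],"grip":0.0},{"linear":[0,0,0],"twist":[0,0,0],"grip":0.0},{"linear":[0,0,0],"twist":[0,0,0],"grip":0.0}]'; python3 -c "
from h import *
togo([.4415,-.0230,.0804],192);print(r.read_state()['moment'])"
```

```text
time: 32.67
tool_pos: [0.4421, -0.0232, 0.0802]
tcp_rot: [-0.185, 2.13, -2.13]
force: [0.0, 0.7, 7.1]
opening: 0.0137
at [ 0.4421 -0.0232  0.0802] yaw -170.02 linear mm [ 0.5 -0.2 -0.2] twist [-0.01 -2.02 -0.05]
[ 0.02894528  0.07521081 -0.24420909]
```

```bash
python3 -m inch '[{"linear":[0,0,0],"twist":[0,1,0],"grip":0.0},{"linear":[0,0,0],"twist":[0,0.8,0],"grip":0.0},{"linear":[0,0,0],"twist":[0,0,0],"grip":0.0}]'; python3 -c "
from h import *
togo([.4415,-.0230,.0804],190);print(r.read_state()['moment'])"; python3 -m inch '[{"linear":[0,-0.002,0],"twist":[0,0,0],"grip":0.0},{"linear":[0,-0.002,0],"twist":[0,0,0],"grip":0.0},{"linear":[0,-0.001,0],"twist":[0,0,0],"grip":0.0},{"linear":[0,0,0],"twist":[0,0,0],"grip":0.0},{"linear":[0,-0.001,0],"twist":[0,0,0],"grip":0.0},{"linear":[0,0,0],"twist":[0,0,0],"grip":0.0}]'
```

```text
time: 33.05
tool_pos: [0.4421, -0.0229, 0.0801]
tcp_rot: [-0.153, 2.147, -2.147]
force: [0.5, 3.5, 6.8]
opening: 0.0138
at [ 0.4421 -0.0229  0.0801] yaw -171.79 linear mm [ 0.6 -0.3 -0. ] twist [-0.   -1.79 -0.05]
[ 0.7917129  -0.02721822  0.53901562]
time: 33.8
tool_pos: [0.4418, -0.0229, 0.0861]
tcp_rot: [-0.154, 2.147, -2.147]
force: [1.4, 5.7, 3.6]
opening: 0.0137
```

```bash
python3 -m inch '[{"linear":[0,0,0],"twist":[0,0,0],"grip":0.05},{"linear":[0,0,0],"twist":[0,0,0],"grip":0.05},{"linear":[0,0,0],"twist":[0,0,0],"grip":0.05},{"linear":[0,0,0],"twist":[0,0,0],"grip":0.05},{"linear":[0,-0.04,0],"twist":[0,0,0],"grip":0.05},{"linear":[0,-0.06,0],"twist":[0,0,0],"grip":0.05},{"linear":[0,-0.05,0],"twist":[0,0,0],"grip":0.05},{"linear":[0.025,0,0.04],"twist":[0,0,0],"grip":0.05},{"linear":[0.025,0,0.04],"twist":[0,0,0],"grip":0.05},{"linear":[0,0,0],"twist":[0,0,0],"grip":0.05}]'; python3 - <<'E'
from h import *
f=r.grab_frame('wrist'); save(f,'w12.png')
print(pose()[0])
T=np.array(f['extrinsics']); K=np.array([[f['fx'],0,f['cx']],[0,f['fy'],f['cy']],[0,0,1]])
vv,uu=np.nonzero(f['depth']>0); n=cv2.undistortPoints(np.c_[uu,vv].astype(float)[:,None],K,np.array(f['dist'],float))[:,0]; d=f['depth'][vv,uu]
W=(T[:3,:3]@np.c_[n*d[:,None],d].T).T+T[:3,3]; q=W[:,:2]-[.4422,-.0227]; rr=np.hypot(*q.T)
s=(rr>.04)&(rr<.056)&(abs(W[:,2]-.071)<.012); A=np.c_[q[s],np.ones(s.sum())]; k=np.linalg.lstsq(A,W[s,2],rcond=None)[0]; print('disc top: tilt',k[:2],'z',k[2],np.median(W[s,2]))
s=(rr<.035)&(W[:,2]>.088)&(W[:,2]<.11); print('bar',cv2.minAreaRect((W[s,:2]*1e4).astype(np.float32)),W[s,2].mean())
print([(d['xy'],round(d['conf'],2)) for d in r.place_of('cap_lug','wrist')[:2]])
im=cv2.imread('pics/w12.png'); u,v=w2px(f,[.4422,-.0227,.07])[0].astype(int); c=im[max(v-130,0):v+130,max(u-150,0):u+150]; cv2.imwrite('pics/c12.png',cv2.resize(c,None,fx=2.2,fy=2.2,interpolation=3))
f=r.grab_frame('side'); save(f,'s12.png'); im=cv2.imread('pics/s12.png')[120:420,190:440]; cv2.imwrite('pics/c13.png',cv2.resize(im,None,fx=1.9,fy=1.9,interpolation=3))
E
```

```text
time: 35.05
tool_pos: [0.4026, -0.1115, 0.2361]
tcp_rot: [-0.15, 2.148, -2.15]
force: [-0.6, 0.8, -0.0]
opening: 0.05
[ 0.40306882 -0.1103125   0.23606679]
disc top: tilt [-2.14887551e-05  2.33159289e-04] z 0.07025978468148268 0.07024330275249308
bar ((4422.57666015625, -228.108154296875), (582.14111328125, 150.71469116210938), 8.412374496459961) 0.09539233800205771
[]
```

View pics/c12.png

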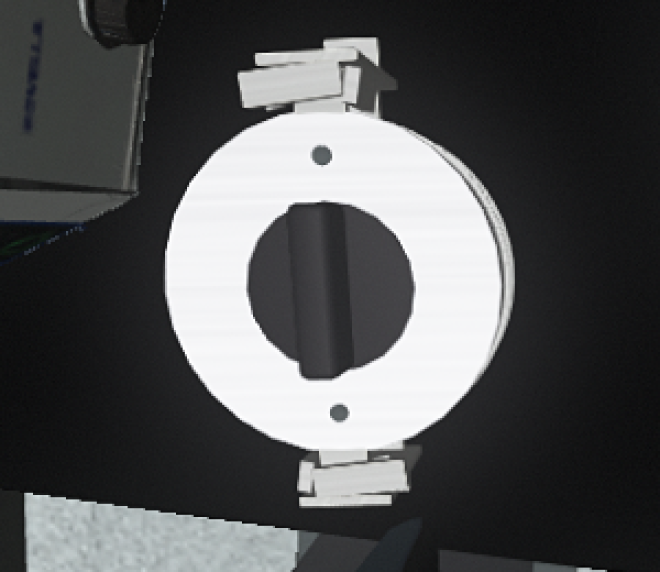

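View pics/c13.png

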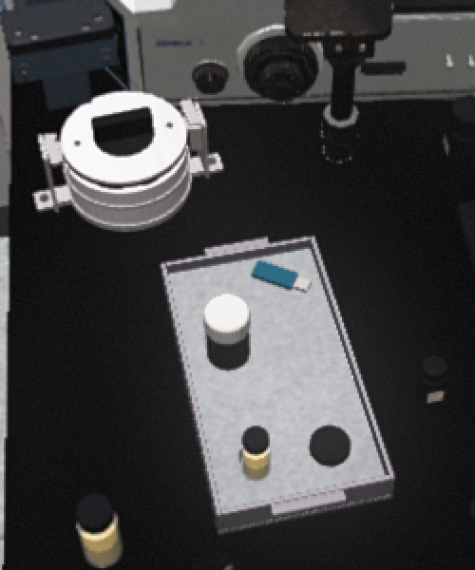

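The disc is level and its height matches the start (bar top 95.4 mm against 95.6 mm). Both lugs are under the brackets, the bin holds only the other things, and the robot is clear.

```bash
python3 -c "
from bench import r
print(r.sign_off())"
```

```text
the job is handed in; nothing more can be done
None
```

The job is done and handed in after about 35 s of robot time. I freed the cap and laid it on the bench, then moved both specimen mounts from the bin into the canister. Only two were there in this start. I then put the cap back, turned it clockwise against the stop and let go.

**Last checks:**
- **Cap:** the disc is level. The bar's top measured 95.4 mm by camera depth, against 95.6 mm when it was locked at the start. It came to rest about 1.7° further clockwise than at the start, which is within the pocket's play. Both lugs show under the brackets. I did not tug it to test the catch.
- **Mounts:** both were standing on the canister floor in the last picture before the cap went on.
- **Bin:** only the memory stick, lens can, vial and dust cap remain. I did not touch the look-alikes outside the bin.
- **Disagreement:** in the final wrist picture the network reported no cap lug. They are mostly hidden under the brackets, so I relied on the depth measurement and the picture.

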